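Close the setting-ring case and snap its four clips

ROBOT

A 6-joint arm with a two-finger parallel gripper is mounted at the origin on a cart in front of the work surface, level with it; the furniture and walls round the work are solid. World frame = base frame: x ahead of the robot, y to its left, z up, the work surface at z = 0. Lengths are in m, angles in degrees, forces in N, time in s.
With the tool pointing down it reaches from about 0.4 to 0.825 m from the base axis. Payload 7 kg.
Tool frame: the origin (TCP) lies midway between the tips of the shut fingers; the grasp point (between the pads) lies ctrl.tcp_to_grasp behind it (ctrl.tcp_to_grasp is the distance from the TCP to the grasp point, in m); z points along the fingers, y is the line along which they close (so a half turn about z gives the same grasp; the last joint's range is limited). The gripper opens to 88 mm and grips with 3 to 60 N. Pads are 19 mm wide; open, the fingers measure 130 mm over their backs; the gripper's body (78 mm by 193 mm) begins 47 mm behind the grasp point.
Start: joints at [-52.592, 20.546, 0.682, 0, -70.136, -16.507], TCP at [0.241, -0.631, 0.227] pointing down, gripper open.
Joint ranges: [-176.03, 176.03], [-82.01, 121.73], [-58.28, 71.71], [-173.87, 95.51], [-174.79, -0.11], [-173.66, 173.66]. Speed limits (degrees/s): [136.94, 136.94, 172.46, 180, 180, 180].

INTERFACE

Orientations are given as [roll, pitch, yaw] about the fixed x, y, z axes, in that order (R = Rz(yaw) Ry(pitch) Rx(roll)).
In Python, from plant import ctrl, imaging, close_job gives the robot as it stands.
- The arm moves only by the shell command python3 -m crank 'ROWS'. ROWS is JSON, a list of rows, each a list of 3 entries, a list of its own where there are three numbers: the shift along the world's x, y, z in m, then the turn, a rotation vector about the world's x, y, z in degrees, then the opening, from -1 (shut) to 1 (fully open), so that 0 is half open. A call has 1 to 12 rows; each row shifts and turns the commanded pose from where the row before left it; what a row does not reach is not made up. A row lasts 1/10 s, in which the tool goes at most 50 mm and 8.59 degrees, less where a joint would pass 70% of its speed; a pose out of reach is approached as far as the arm can. A call is refused whole if a number of a shift passes 0.05 or a number of a turn 8.59, either way. A call with a gripper value outside its range is refused whole. The fingers move at their own pace and stop on an object; the grip force is fixed at half the most. Time passes only in rows, so rows that do not move let the fingers close. It gives the time, the measured TCP pose, the force, the opening and the grip force at its end, in the units of the state.
- ctrl.get_obs(): the state, without advancing time (a new reading comes with each control period).
- imaging.snapshot(name): name is "side" or "top" or "wrist"; returns (picture, depth): 400x640x3 uint8, blue, green, red; 400x640 float32, m along the optical axis (not along the pixel's ray), 0 where there is no reading.
- imaging.camera_model(name): a dict with "mtx" (3x3 intrinsics, pixels), "D" ([k1, k2, p1, p2, k3] as OpenCV has them; the pictures are not rectified), "R" (3x3) and "t" (3): a world point X has camera coordinates R X + t. Camera axes: x right, y down, z forward; pixel columns grow to the right and rows downward; lengths in m; the calibration is good to about 2 mm. A picture is of the moment at which its call begins: read the wrist's pose just before it. camera_model takes no time and is no camera call; for the wrist camera it gives the pose at the moment of the call.
- close_job(): hands the job in; it is judged then, once.
The state is a dict: "clock": time; "joint_pos": joint angles; "qvel": joint speeds; "tau": joint torques, N m; "tool_pos": TCP position; "orientation": TCP orientation; "force": force on the tool from outside, world axes, zero at the start; "moment": the same for the moment, N m; "opening": finger opening in m; "gripper_force": force on a finger pad.
Only numpy, scipy, OpenCV 4.12 (cv2) and the standard library are available. Lean on these libraries where they do the work, as an engineer would, in place of code of your own. Each camera call takes 0.05 s, during which the arm holds its last target. There are 200 camera calls.

TASK

Close up the gauge case: pick up its loose lid and set it down squarely on the open case without dropping it, either way round, down on the rim all round and with its four side clips still standing open. Then fold down each of the four clips until its hook snaps in under the rim and all four lie shut. Leave the other things on the bench standing where they are.

Things in the scene. Friction and masses are not known exactly. Their poses are not given: they have to be found in the camera images.
- case: open grey instrument case, fixed to the bench, walls 150 (x) x 110 (y) mm, 60 mm high, 5 mm thick; mouth 140 x 100 mm; flange round its top 165 x 125 mm, 10 mm deep, with a bead under its outer edge. A ring and two bars lie in its foam, below the rim. Origin: centre of its underside, z up, x along its long side
- lid: loose grey lid, 0.3 to 0.6 kg, plate 160 (x) x 120 (y) x 8 mm on a round-edged rubber plug rim 137 x 97 mm, 8 mm deep (1.5 mm play each side in the case's mouth). Origin: centre of the rim's underside, z up, x along its long side. Starts on the bench right way up; seated, its origin is 52 mm above the case's, the plate on the flange, either way round. Clips open: up to 245 x 205 mm overall
- lid_grip (a point): centre of the bar of the black bridge handle on the lid: bar 84 mm long along the lid's x, 16 mm wide (across y), 12 mm tall, held by a post at each end; 38 mm above the lid's origin, 22 mm above the top of the plate; bar's top 6 mm higher (96 mm above the bench when seated)
- clip_front (a joint): hinge of the front clip, on the lid's own -x edge, rad: 0 = shut, hanging down along the case with its hook under the rim; 1.6 = straight out from the lid; 2.4 = stop, up and outward. Friction (about 1 N at the tip) holds it where it is left. From 0.5 to 0.25 its sprung hook rides over the bead and resists (3 to 6 N, pushed inward 20 mm below the pin); then it snaps below 0.15 by itself
- clip_front_hinge (a point): middle of the front clip's hinge pin, 85 mm from the lid's centre toward its own -x, 12 mm above the lid's origin. Clip: black lever, 46 mm wide along the edge, 3 mm thick, 27 mm long from the pin, then a 12 mm lip bent outward. Shut, its flat outer face is 3.5 mm outside the pin, clear to push on 5 to 24 mm below it; the lip, 27 to 37 mm below, juts out to 10 mm
- clip_back (a joint): hinge of the back clip, on the lid's own +x edge, rad: 0 = shut, hanging down along the case with its hook under the rim; 1.6 = straight out from the lid; 2.4 = stop, up and outward. Friction (about 1 N at the tip) holds it where it is left. From 0.5 to 0.25 its sprung hook rides over the bead and resists (3 to 6 N, pushed inward 20 mm below the pin); then it snaps below 0.15 by itself
- clip_back_hinge (a point): middle of the back clip's hinge pin, 85 mm from the lid's centre toward its own +x, 12 mm above the lid's origin. Clip: black lever, 46 mm wide along the edge, 3 mm thick, 27 mm long from the pin, then a 12 mm lip bent outward. Shut, its flat outer face is 3.5 mm outside the pin, clear to push on 5 to 24 mm below it; the lip, 27 to 37 mm below, juts out to 10 mm
- clip_left (a joint): hinge of the left clip, on the lid's own +y edge, rad: 0 = shut, hanging down along the case with its hook under the rim; 1.6 = straight out from the lid; 2.4 = stop, up and outward. Friction (about 1 N at the tip) holds it where it is left. From 0.5 to 0.25 its sprung hook rides over the bead and resists (3 to 6 N, pushed inward 20 mm below the pin); then it snaps below 0.15 by itself
- clip_left_hinge (a point): middle of the left clip's hinge pin, 65 mm from the lid's centre toward its own +y, 12 mm above the lid's origin. Clip: black lever, 46 mm wide along the edge, 3 mm thick, 27 mm long from the pin, then a 12 mm lip bent outward. Shut, its flat outer face is 3.5 mm outside the pin, clear to push on 5 to 24 mm below it; the lip, 27 to 37 mm below, juts out to 10 mm
- clip_right (a joint): hinge of the right clip, on the lid's own -y edge, rad: 0 = shut, hanging down along the case with its hook under the rim; 1.6 = straight out from the lid; 2.4 = stop, up and outward. Friction (about 1 N at the tip) holds it where it is left. From 0.5 to 0.25 its sprung hook rides over the bead and resists (3 to 6 N, pushed inward 20 mm below the pin); then it snaps below 0.15 by itself
- clip_right_hinge (a point): middle of the right clip's hinge pin, 65 mm from the lid's centre toward its own -y, 12 mm above the lid's origin. Clip: black lever, 46 mm wide along the edge, 3 mm thick, 27 mm long from the pin, then a 12 mm lip bent outward. Shut, its flat outer face is 3.5 mm outside the pin, clear to push on 5 to 24 mm below it; the lip, 27 to 37 mm below, juts out to 10 mm
- plug_thin: bystander: slim plug gauge standing on a 24 mm foot, 146 mm tall, close to one corner of the case; origin under its foot, z up
- pot_magnet: bystander: black pot magnet with a knob, 43 mm across, 37 mm tall; origin under its centre
- c_gauge: bystander: C-shaped steel gauge lying flat, 104 mm across, 11 mm thick; origin under its centre
- dial_gauge: bystander: dial indicator lying on its back, 138 x 57 x 22 mm; origin under its middle
- tape: bystander: roll of clear tape lying flat, 48 mm across, 18 mm high; origin under its centre
- cable_plug: bystander: black round cable connector standing upright, 22 mm across, 46 mm tall; origin under its centre, z up
- small_ring: bystander: dark ring lying flat, 40 mm across, 12 mm high; origin under its centre

How it is judged:
By the outcome, as a careful person would: the job done as asked, in the order asked, and still so for the second after the job is handed in, with the robot touching nothing.
It also fails if it takes over 58 s, if anything falls off the work surface, if the arm or the gripper's body presses on something with over 40 N, if the wrist force passes 120 N, or if a joint passes its speed limit or range.

## Working session

There is one attempt and no reset: what is moved stays moved. The work goes in short steps, Python scripts to look and compute and a shell command to move; the robot and the scene stay as the last step left them, time stands still between calls to the robot, and variables do not carry over. Pictures are saved under pics/ and viewed, at most 14 in all, crops included, and the job is handed in when it is done.

```bash
ls; mkdir -p pics
python3 - <<'E'
from plant import ctrl, imaging
import cv2,numpy as np
print(ctrl.get_obs(), ctrl.tcp_to_grasp)
for n in ("top","side"):
    p,d=imaging.snapshot(n); cv2.imwrite(f"pics/{n}0.png",p); np.savez(f"{n}0.npz",p=p,d=d,**imaging.camera_model(n)); 
    m=imaging.camera_model(n); print(n,-m["R"].T@m["t"],m["mtx"],m["D"],m["R"])
E
```

```text
pics
{'clock': 0.0, 'joint_pos': array([-5.25928622e+01,  2.05907028e+01,  6.32582868e-01, -2.00873540e-02,
       -7.01362541e+01, -1.65051014e+01]), 'qvel': array([-0.03446343,  0.04713258,  0.01573028, -0.00318239,  0.01680552,
       -0.03896679]), 'tau': array([-2.02676752e-04, -5.82715738e+01,  2.93034106e+01,  6.99654311e+00,
        6.91700276e-03, -1.61505550e-04]), 'tool_pos': array([ 0.24059161, -0.63012757,  0.22562202]), 'orientation': array([ 1.79904150e+02, -8.70906671e-03, -1.59104797e+02]), 'force': array([-0.24234444,  0.80772609, -0.38941283]), 'moment': array([0.00125598, 0.01290817, 0.03643791]), 'gripper_force': 0.0, 'opening': 0.08788200810472743} 0.0188
top [0.35401041 0.02433934 1.38082459] [[413.62682304   0.         315.18833956]
 [  0.         413.62682304 197.58724861]
 [  0.           0.           1.        ]] [-0.00066598  0.          0.          0.          0.        ] [[-0.01775622 -0.9997783  -0.01131664]
 [-0.99054057  0.0191302  -0.13588012]
 [ 0.13606649  0.00879688 -0.99066065]]
side [0.03744053 0.9395483  0.56618993] [[369.54511698   0.         318.78560632]
 [  0.         369.54511698 198.26434181]
 [  0.           0.           1.        ]] [0.01802961 0.         0.         0.         0.        ] [[-0.87758921 -0.47911284  0.01697219]
 [-0.21538212  0.36239204 -0.90679797]
 [ 0.42830797 -0.79945162 -0.42122368]]
```

View pics/top0.png

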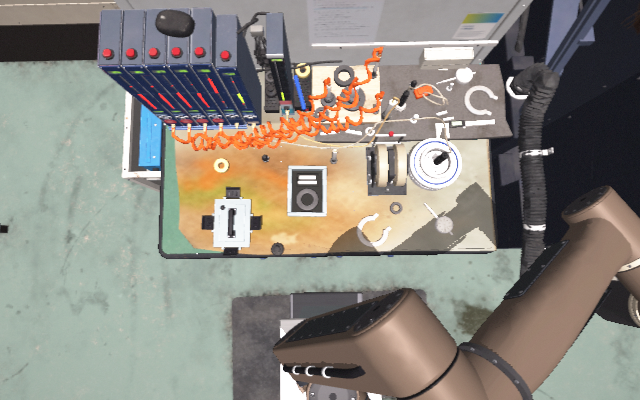

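View pics/side0.png

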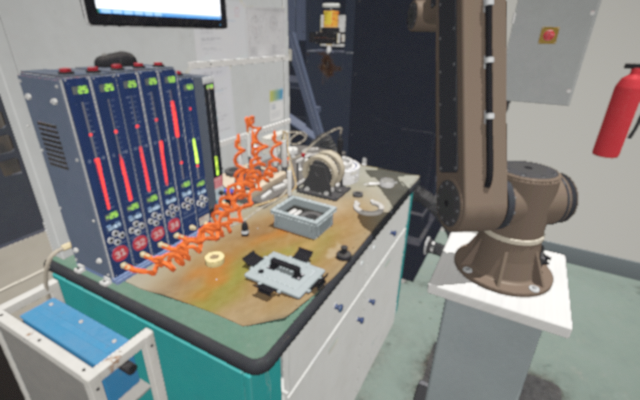

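The top view shows the lid at about (232,223) with its clips out, the case at (307,191), the pot magnet at (278,249), the tape at (221,165) and the slim plug near (334,155). The side view agrees. Next I measure the outlines.

```bash
cat > h.py <<'E'
import numpy as np,cv2
def ray(px,m,z):
    "pixels (N,2) -> world points on plane z"
    u=cv2.undistortPoints(np.array(px,float).reshape(-1,1,2),m["mtx"],m["D"]).reshape(-1,2)
    d=np.c_[u,np.ones(len(u))]@m["R"]; c=-m["R"].T@m["t"]
    return c+d*((z-c[2])/d[:,2])[:,None]
def proj(X,m):
    return cv2.projectPoints(np.array(X,float).reshape(-1,1,3),cv2.Rodrigues(m["R"])[0],m["t"],m["mtx"],m["D"])[0].reshape(-1,2)
def rect(mask,m,z):
    "largest blob -> world rect on plane z: centre, sides, angle"
    c=max(cv2.findContours(mask,cv2.RETR_EXTERNAL,cv2.CHAIN_APPROX_NONE)[0],key=cv2.contourArea)
    w=ray(c.reshape(-1,2),m,z)[:,:2].astype(np.float32)*1000
    return cv2.minAreaRect(w)
E
python3 - <<'E'
from h import *
t=dict(np.load("top0.npz")); p=t["p"]
hsv=cv2.cvtColor(p,cv2.COLOR_BGR2HSV)
for n,(x0,y0,x1,y1),z in (("lid",(195,180,268,252),.016),("case",(280,158,330,222),.060)):
    h=hsv[y0:y1,x0:x1].astype(int)
    mk=np.zeros(p.shape[:2],np.uint8)
    mk[y0:y1,x0:x1]=((h[...,1]<60)&(h[...,2]>110)&(h[...,2]<256))*255
    mo=cv2.morphologyEx(mk,cv2.MORPH_OPEN,np.ones((3,3)))
    print(n,rect(mo,t,z), hsv[205:207,222:226].tolist() if n=="lid" else "")
    d=t["d"][y0:y1,x0:x1]
    cv2.imwrite(f"pics/m_{n}.png",mo[y0:y1,x0:x1])
c=p[130:260,190:350]; cv2.imwrite("pics/crop.png",cv2.resize(c,None,fx=5,fy=4.6,interpolation=cv2.INTER_CUBIC)[:600])
E
```

```text
lid ((462.67816162109375, 315.1707763671875), (175.3977813720703, 127.97016906738281), 2.0436882972717285) [[[107, 14, 129], [107, 15, 122], [100, 16, 197], [100, 6, 248]], [[138, 19, 68], [150, 15, 66], [102, 15, 175], [100, 6, 248]]]
case ((558.1005859375, 63.84749221801758), (126.37784576416016, 163.49781799316406), 88.84247589111328)
```

View pics/crop.png

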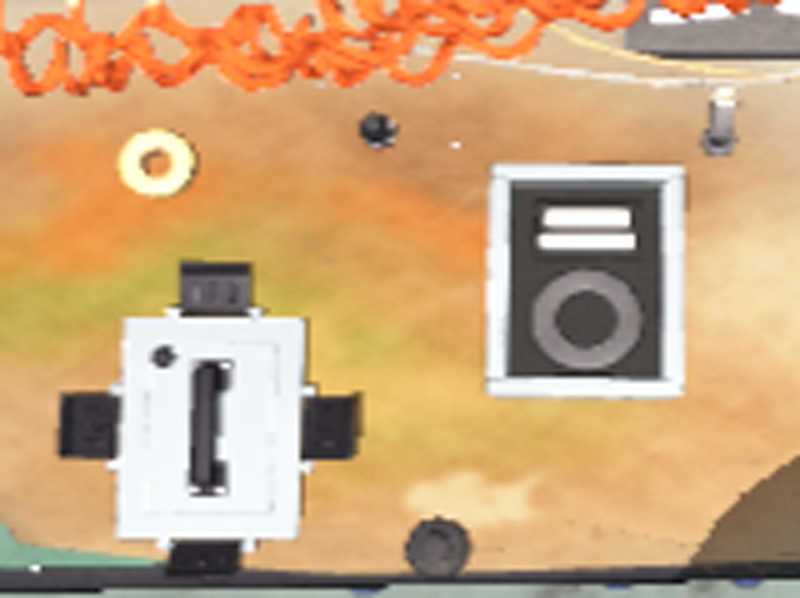

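Run:
```python
from h import *
from plant import ctrl, imaging
t=dict(np.load("top0.npz"))
print("plug foot",ray([[333.5,161]],t,0),"plug top",ray([[334.5,151]],t,.146),"magnet",ray([[278,249]],t,.02),"cable",ray([[265,157.5]],t,.02))
o=ctrl.get_obs(); m=imaging.camera_model("wrist"); print(-m["R"].T@m["t"]-o["tool_pos"],m["R"],m["mtx"],m["D"])
from scipy.spatial.transform import Rotation as R
T=R.from_euler("xyz",o["orientation"],degrees=True).as_matrix()
print("cam in tool",T.T@(-m["R"].T@m["t"]-o["tool_pos"]),m["R"]@T)
```

```text
plug foot [[ 0.6683512  -0.02806053  0.        ]] plug top [[ 0.66630142 -0.02632043  0.146     ]] magnet [[0.37366751 0.1609773  0.02      ]] cable [[0.68054399 0.20314216 0.02      ]]
[-0.07005783 -0.02586497  0.15772766] [[-0.35632602  0.93436107  0.00107264]
 [ 0.89837665  0.3422871   0.27524343]
 [ 0.25680959  0.09904003 -0.96137397]] [[293.10372857   0.         319.5806957 ]
 [  0.         293.10372857 202.64272006]
 [  0.           0.           1.        ]] [-0.04081593  0.          0.          0.          0.        ]
cam in tool [ 0.07469994  0.00106451 -0.1577146 ] [[-3.63476211e-04  9.99999830e-01  4.56315857e-04]
 [-9.61331550e-01 -2.23754749e-04 -2.75393538e-01]
 [-2.75393389e-01 -5.38769830e-04  9.61331468e-01]]
```

```bash
python3 -m crank '[[[0.05,0.03,0.01],[0,0,-6],1],[[0.05,0.05,0.01],[0,0,-6],1],[[0.03,0.05,0.01],[0,0,-7],1],[[0.02,0.05,0.01],[0,0,0],1],[[0.02,0.05,0.01],[0,0,0],1],[[0.01,0.05,0.01],[0,0,0],1],[[0,0.05,0.01],[0,0,0],1],[[0,0.05,0.01],[0,0,0],1],[[0,0.05,0.01],[0,0,0],1],[[0,0.05,0],[0,0,0],1],[[0,0.05,0],[0,0,0],1],[[0,0.05,0],[0,0,0],1]]'
```

```text
clock: 1.3
tool_pos: [0.3888, -0.0898, 0.3078]
orientation: [180.0, 0.0, -178.1]
force: [1.2, -0.4, 0.4]
opening: 0.0879
gripper_force: 0.0
```

```bash
python3 -m crank '[[[0.04,0.04,-0.015],[0,0,0],1],[[0.04,0.04,-0.015],[0,0,0],1],[[0.04,0.04,-0.015],[0,0,0],1],[[0.03,0.04,-0.015],[0,0,-1],1],[[0,0,0],[0,0,0],1],[[0,0,0],[0,0,0],1]]'
cat > look.py <<'E'
import sys; from h import *
from plant import ctrl, imaging
o=ctrl.get_obs(); m=imaging.camera_model("wrist"); p,d=imaging.snapshot("wrist")
n=sys.argv[1]; np.savez(n+".npz",p=p,d=d,tool=o["tool_pos"],ori=o["orientation"],**m); cv2.imwrite(f"pics/{n}.png",p)
print(o["clock"],o["tool_pos"],o["orientation"])
E
python3 look.py case1
```

```text
clock: 1.9
tool_pos: [0.5206, 0.0501, 0.2535]
orientation: [-179.9, -0.2, -179.0]
force: [-0.9, 0.3, 0.3]
opening: 0.0874
gripper_force: 0.0
1.9 [0.52062653 0.05007882 0.25346906] [-1.79928312e+02 -1.71948055e-01 -1.79015215e+02]
```

View pics/case1.png

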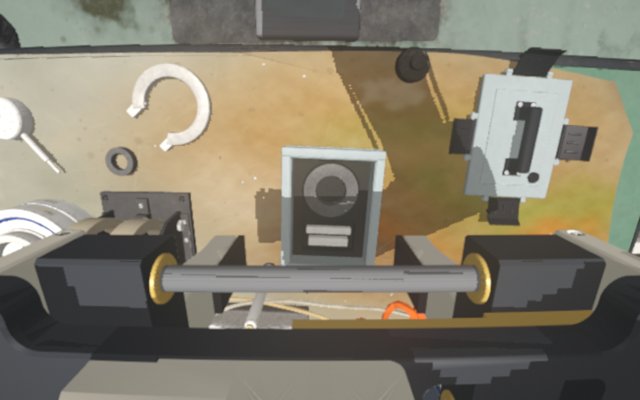

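The wrist view shows the case at (333,205), partly hidden by the gripper below row 262, and the lid at (525,135). I move further out so the whole case is in sight.

```bash
python3 -m crank '[[[0.04,0.01,0.0],[0,0,0],1],[[0.03,0,0],[0,0,0],1],[[0,0,0],[0,0,0],1],[[0,0,0],[0,0,0],1]]'; python3 look.py case2
python3 - <<'E'
from h import *
m=dict(np.load("case2.npz")); p=m["p"]; hsv=cv2.cvtColor(p,cv2.COLOR_BGR2HSV)
c=proj([[.558,.064,.06]],m)[0]; print("exp centre px",c)
# corners of flange expected, and lid
mk=cv2.inRange(hsv,(85,5,95),(125,90,255)); 
L,lab,st,ce=cv2.connectedComponentsWithStats(mk)
for i in range(1,L):
    if st[i,4]>800: print(i,st[i],ce[i])
cv2.imwrite("pics/cmp.png",np.hstack([p,cv2.cvtColor(mk,cv2.COLOR_GRAY2BGR)])[:,:, :][::1,::1][:,:1280][:, :].copy() if 0 else cv2.resize(np.vstack([p[:300],cv2.cvtColor(mk,cv2.COLOR_GRAY2BGR)[:300]]),None,fx=1,fy=1))
E
```

```text
clock: 2.35
tool_pos: [0.5905, 0.0584, 0.2551]
orientation: [180.0, -0.0, -179.2]
force: [-0.3, 0.4, -0.3]
opening: 0.0875
gripper_force: 0.0
2.35 [0.59050651 0.05836149 0.25510749] [ 1.79994822e+02 -1.06137937e-02 -1.79182926e+02]
exp centre px [324.09030387 155.75110384]
```

View pics/cmp.png

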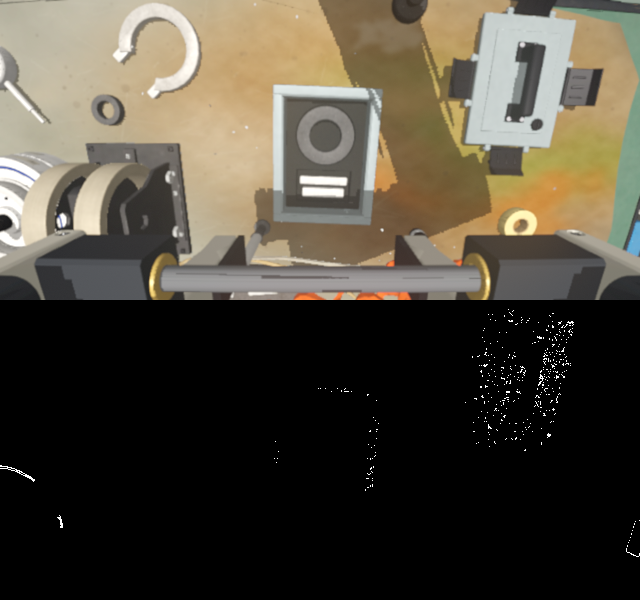

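The whole case is in view, its flange spanning (274–382, 86–223), with part of it in shadow. The lid also shows, at (518,80). I mask both by low saturation.

```bash
python3 - <<'E'
from h import *
m=dict(np.load("case2.npz")); p=m["p"]; hsv=cv2.cvtColor(p,cv2.COLOR_BGR2HSV)
print([ (x,hsv[150,x].tolist()) for x in (268,272,276,280,284,290,362,368,372,378,382,386)], hsv[217:228,320].tolist())
E
python3 - <<'E'
from h import *
m=dict(np.load("case2.npz")); p=m["p"].astype(int)
# grey-blue minus: blue >= red
f=p[...,0]-p[...,2]
mk=((f>-6)&(p.max(2)>60)).astype(np.uint8)*255
def roi(x0,y0,x1,y1):
    a=np.zeros_like(mk); a[y0:y1,x0:x1]=mk[y0:y1,x0:x1]; return cv2.morphologyEx(a,cv2.MORPH_OPEN,np.ones((3,3)))
print("case",rect(roi(262,76,395,229),m,.06)); 
a=roi(440,3,620,180); print("lid",rect(cv2.morphologyEx(a,cv2.MORPH_OPEN,np.ones((9,9))),m,.016))
# handle: dark in plate
b=np.zeros_like(mk); b[30:135,505:550]=((m["p"].max(2)<75)*255)[30:135,505:550]
b=cv2.morphologyEx(b,cv2.MORPH_OPEN,np.ones((5,5)))
print("handle",rect(b,m,.044))
E
```

```text
[(268, [18, 79, 209]), (272, [18, 58, 208]), (276, [79, 9, 225]), (280, [77, 8, 223]), (284, [36, 11, 113]), (290, [20, 38, 100]), (362, [23, 25, 92]), (368, [81, 9, 199]), (372, [83, 9, 229]), (378, [17, 114, 185]), (382, [18, 124, 175]), (386, [18, 118, 201])] [[72, 9, 138], [72, 9, 140], [75, 11, 142], [72, 9, 142], [72, 9, 142], [45, 8, 135], [18, 51, 124], [16, 93, 121], [16, 98, 120], [16, 97, 121], [17, 97, 121]]
case ((561.0536499023438, 65.09944915771484), (122.6769790649414, 163.08111572265625), 88.45866394042969)
lid ((464.3220520019531, 331.78314208984375), (161.63609313964844, 161.3539276123047), 88.53107452392578)
handle ((436.3876647949219, 301.4217224121094), (18.47018814086914, 24.319570541381836), 84.53254699707031)
```

```bash
python3 -m crank '[[[-0.016,0.042,-0.007],[0,0,1],1],[[-0.016,0.042,-0.007],[0,0,1],1],[[-0.016,0.042,-0.007],[0,0,1],1],[[-0.016,0.042,-0.007],[0,0,0],1],[[-0.016,0.042,-0.007],[0,0,0],1],[[-0.018,0.042,-0.009],[0,0,0],1],[[0,0,0],[0,0,0],1],[[0,0,0],[0,0,0],1]]'; python3 look.py lid1
python3 - <<'E'
from h import *
m=dict(np.load("lid1.npz")); P=m["p"];p=P.astype(int)
mk=((p[...,0]-p[...,2]>-6)&(p.max(2)>90)).astype(np.uint8)*255
c=proj([[.463,.315,.016]],m)[0].astype(int);print(c)
a=np.zeros_like(mk); s=(slice(max(c[1]-90,0),min(c[1]+80,232)),slice(c[0]-72,c[0]+72)); a[s]=mk[s]
o=cv2.morphologyEx(a,cv2.MORPH_OPEN,np.ones((9,9)))
r=rect(o,m,.016);print("lid",r)
cv2.imwrite("pics/lidm.png",np.hstack([P[:240,160:480],cv2.cvtColor(o,cv2.COLOR_GRAY2BGR)[:240,160:480]]))
b=np.zeros_like(mk); s=(slice(c[1]-55,c[1]+50),slice(c[0]-25,c[0]+25)); b[s]=((p.max(2)<75)*255)[s]
b=cv2.morphologyEx(b,cv2.MORPH_OPEN,np.ones((3,3)))
print("handle",rect(b,m,.044))
E
```

```text
clock: 3.2
tool_pos: [0.4917, 0.3116, 0.2116]
orientation: [180.0, 0.0, -176.0]
force: [0.4, 0.8, 1.0]
opening: 0.0878
gripper_force: 0.0
3.2 [0.49165187 0.31164003 0.21156843] [ 1.79979096e+02  2.14900884e-02 -1.75964663e+02]
[323 158]
lid ((464.22467041015625, 316.1527099609375), (119.32010650634766, 158.5414276123047), 89.15184783935547)
handle ((508.294921875, 342.47039794921875), (9.694467544555664, 5.800867080688477), 5.2236433029174805)
```

View pics/lidm.png

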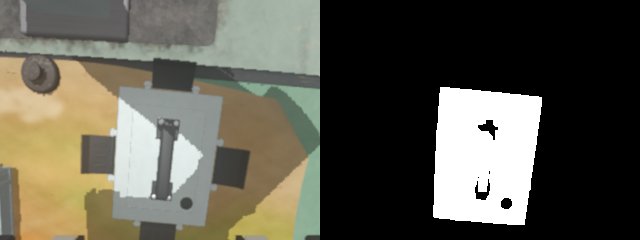

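Run:
```python
from h import *
from scipy.optimize import least_squares
def fit(n,z,thr,lo,box,L,W,k):
    m=dict(np.load(n+".npz")); p=m["p"].astype(int)
    mk=((p[...,0]-p[...,2]>-6)&(p.max(2)>lo)).astype(np.uint8)*255
    a=np.zeros_like(mk); x0,y0,x1,y1=box; a[y0:y1,x0:x1]=mk[y0:y1,x0:x1]
    a=cv2.morphologyEx(a,cv2.MORPH_OPEN,np.ones((k,k)))
    c=max(cv2.findContours(a,cv2.RETR_EXTERNAL,cv2.CHAIN_APPROX_NONE)[0],key=cv2.contourArea)
    w=ray(c.reshape(-1,2),m,z)[:,:2]*1000
    (cx,cy),_,_=cv2.minAreaRect(w.astype(np.float32))
    def sd(q):
        d=w-q[:2]; C,S=np.cos(q[2]),np.sin(q[2]); u=abs(d[:,0]*C+d[:,1]*S)-q[3]; v=abs(-d[:,0]*S+d[:,1]*C)-q[4]
        return np.maximum(u,v)
    r=least_squares(sd,[cx,cy,0,L/2,W/2],loss="soft_l1",f_scale=.5)
    print(n,r.x[:2],np.degrees(r.x[2]),2*r.x[3:],"med",np.median(abs(r.fun)),"tool",m["tool"]*1000,m["ori"][2])
fit("case2",.06,0,60,(262,76,395,229),165,125,3)
fit("lid1",.016,0,90,(251,68,395,232),160,120,9)
```

```text
case2 [560.99000014  64.7055337 ] -1.5315317206486228 [161.73185711 121.72316324] med 0.16759223074510032 tool [590.50651464  58.36149326 255.10748526] -179.1829260164471
lid1 [464.16796644 316.1050063 ] -1.3047207584411549 [156.63486132 117.24831794] med 0.3339517678162309 tool [491.65186635 311.64002821 211.56842688] -175.964662564335
```

```bash
python3 -m crank '[[[-0.0275,0.0045,-0.03],[0,0,-5.3],0],[[0,0,-0.04],[0,0,0],0],[[0,0,-0.04],[0,0,0],0],[[0,0,-0.03],[0,0,0],0],[[0,0,-0.03],[0,0,0],0],[[0,0,-0.0206],[0,0,0],0],[[0,0,0],[0,0,0],0],[[0,0,0],[0,0,0],0]]'; python3 look.py grasp1
```

```text
clock: 4.05
tool_pos: [0.466, 0.3151, 0.0212]
orientation: [180.0, 0.0, 178.5]
force: [0.1, 0.1, 1.1]
opening: 0.044
gripper_force: 0.0
4.05 [0.46599702 0.31509451 0.02122799] [1.79999062e+02 2.14040109e-02 1.78536410e+02]
```

View pics/grasp1.png

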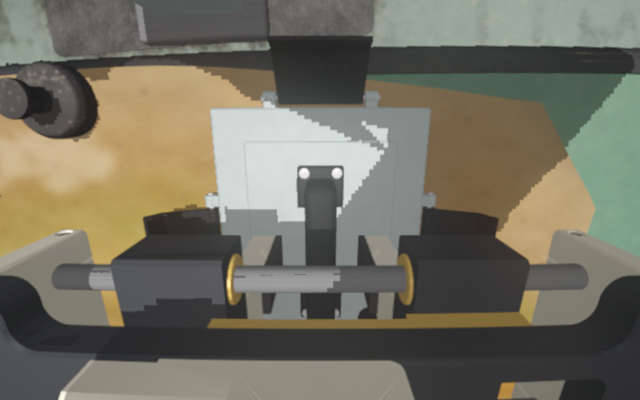

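The bar sits midway between the fingers, at about (322,240), so I close.

```bash
python3 -m crank '[[[0,0,0],[0,0,0],-1],[[0,0,0],[0,0,0],-1],[[0,0,0],[0,0,0],-1],[[0,0,0],[0,0,0],-1],[[0,0,0],[0,0,0],-1]]' ; python3 -m crank '[[[0,0,0.01],[0,0,0],-1],[[0,0,0.02],[0,0,0],-1],[[0,0,0.03],[0,0,0],-1],[[0,0,0.03],[0,0,0],-1],[[0,0,0.03],[0,0,0],-1],[[0,0,0.03],[0,0,0],-1],[[0,0,0],[0,0,0],-1]]'
```

```text
clock: 4.6
tool_pos: [0.4653, 0.3159, 0.0207]
orientation: [180.0, 0.0, 178.6]
force: [-0.3, -2.1, 4.6]
opening: 0.0156
gripper_force: 30.0
clock: 5.3
tool_pos: [0.4667, 0.3173, 0.1748]
orientation: [179.7, 0.3, 178.6]
force: [0.1, 0.4, -4.8]
opening: 0.0158
gripper_force: 30.0
```

```bash
python3 -m crank '[[[0.016,-0.042,0],[0,0,-0.2],-1],[[0.016,-0.042,0],[0,0,0],-1],[[0.016,-0.042,0],[0,0,0],-1],[[0.016,-0.042,0],[0,0,0],-1],[[0.016,-0.042,0],[0,0,0],-1],[[0.016,-0.041,0],[0,0,0],-1],[[0,0,-0.03],[0,0,0],-1],[[0,0,-0.03],[0,0,0],-1],[[0,0,-0.03],[0,0,0],-1],[[0,0,0],[0,0,0],-1],[[0,0,0],[0,0,0],-1]]'
python3 - <<'E'
from h import *
from plant import ctrl,imaging
T=[]
for i in range(4): T.append(np.r_[ctrl.get_obs()["tool_pos"]*1000,ctrl.get_obs()["orientation"]]); s=imaging.snapshot("side" if i%2 else "top"); cv2.imwrite(f"pics/pl{i}.png",s[0]); np.save(f"pl{i}.npy",s[0])
print(np.round(T,2))
E
```

```text
clock: 6.4
tool_pos: [0.5601, 0.0645, 0.0795]
orientation: [-179.9, -0.2, 178.4]
force: [-0.1, 0.2, -5.7]
opening: 0.0155
gripper_force: 30.0
[[ 5.6008e+02  6.4490e+01  7.9500e+01 -1.7993e+02 -1.9000e-01  1.7838e+02]
 [ 5.6056e+02  6.4760e+01  8.0280e+01 -1.7997e+02 -1.1000e-01  1.7840e+02]
 [ 5.6097e+02  6.5000e+01  8.0800e+01 -1.8000e+02 -4.0000e-02  1.7840e+02]
 [ 5.6118e+02  6.5110e+01  8.1060e+01  1.7998e+02  1.0000e-02  1.7841e+02]]
```

```bash
python3 -m crank '[[[0.0005,-0.0003,0],[0,0,0],-1],[[0,0,-0.002],[0,0,0],-1],[[0,0,-0.002],[0,0,0],-1],[[0,0,0],[0,0,0],-1],[[0,0,0],[0,0,0],-1]]'; python3 -m crank '[[[0,0,-0.002],[0,0,0],-1],[[0,0,0],[0,0,0],-1],[[0,0,0],[0,0,0],-1]]'
```

```text
clock: 7.1
tool_pos: [0.5617, 0.0645, 0.0763]
orientation: [-180.0, -0.0, 178.4]
force: [0.2, 0.2, -5.7]
opening: 0.0157
gripper_force: 30.0
clock: 7.4
tool_pos: [0.562, 0.0646, 0.0744]
orientation: [180.0, 0.0, 178.4]
force: [0.4, -0.4, -4.7]
opening: 0.0154
gripper_force: 30.0
```

```bash
python3 -m crank '[[[0,0,-0.0015],[0,0,0],-1],[[0,0,0],[0,0,0],-1],[[0,0,0],[0,0,0],-1]]'; python3 -m crank '[[[0,0,-0.001],[0,0,0],-1],[[0,0,0],[0,0,0],-1],[[0,0,0],[0,0,0],-1]]'
```

```text
clock: 7.7
tool_pos: [0.5618, 0.0646, 0.073]
orientation: [180.0, 0.0, 178.4]
force: [-2.3, 0.5, -1.5]
opening: 0.0157
gripper_force: 30.0
clock: 8.0
tool_pos: [0.5616, 0.0645, 0.0718]
orientation: [-180.0, -0.0, 178.4]
force: [-3.2, -0.5, -1.0]
opening: 0.0161
gripper_force: 30.0
```

```bash
python3 -m crank '[[[-0.0005,0,-0.001],[0,0,0],-1],[[0,0,0],[0,0,0],-1],[[0,0,0],[0,0,0],-1]]'
python3 - <<'E'
from plant import ctrl; o=ctrl.get_obs(); print(o["moment"],o["force"],o["tool_pos"])
E
```

```text
clock: 8.3
tool_pos: [0.5616, 0.0645, 0.0717]
orientation: [180.0, 0.1, 178.4]
force: [-4.2, 0.2, 5.6]
opening: 0.0158
gripper_force: 30.0
[-0.00786788  1.2701543   0.00255405] [-4.221483    0.19459935  5.55025821] [0.56164784 0.06454919 0.07170514]
```

```bash
python3 -m crank '[[[0,0,0],[0,0,0],0],[[0,0,0],[0,0,0],0],[[0,0,0],[0,0,0],0],[[0,0,0.02],[0,0,0],0],[[0,0,0.04],[0,0,0],0],[[0,0,0.04],[0,0,0],0],[[0.03,-0.006,0.04],[0,0,0],0],[[0,0,0.044],[0,0,0],0],[[0,0,0],[0,0,0],-1],[[0,0,0],[0,0,0],-1],[[0,0,0],[0,0,0],-1]]'; python3 look.py seat1
python3 - <<'E'
from h import *
from plant import imaging
p,d=imaging.snapshot("side"); m=imaging.camera_model("side"); c=proj([[.561,.065,.06]],m)[0].astype(int)
a=cv2.resize(p[c[1]-40:c[1]+40,c[0]-55:c[0]+55],None,fx=5,fy=5,interpolation=cv2.INTER_CUBIC)
w=np.load("seat1.npz")["p"][:250,180:470]; 
cv2.imwrite("pics/seatA.png",np.vstack([cv2.resize(a,(500,330)),cv2.resize(w,(500,270))]))
t,d=imaging.snapshot("wrist")
md=dict(np.load("seat1.npz")); 
# plate level: depth points on plate corners
import itertools
for x,y in itertools.product((-.068,.068),(-.05,.05)):
    u,v=proj([[.561+x,.0647+y,.068]],md)[0].round().astype(int); dd=np.median(md["d"][v-2:v+3,u-2:u+3])
    q=cv2.undistortPoints(np.array([[[u,v]]],float),md["mtx"],md["D"])[0,0]; X=md["R"].T@(np.array([*q,1])*dd-md["t"]); print((u,v),X.round(4))
E
```

```text
clock: 9.4
tool_pos: [0.5904, 0.0585, 0.2535]
orientation: [-180.0, -0.1, 178.4]
force: [0.5, -0.4, -1.1]
opening: 0.0252
gripper_force: 0.0
9.4 [0.59042491 0.05851536 0.25348139] [-1.79985647e+02 -8.46880123e-02  1.78393054e+02]
(np.int64(277), np.int64(100)) [0.4933 0.0145 0.068 ]
(np.int64(367), np.int64(97)) [0.4929 0.1147 0.0674]
(np.int64(284), np.int64(216)) [0.6295 0.014  0.0676]
(np.int64(366), np.int64(214)) [0.6298 0.1154 0.0673]
```

View pics/seatA.png

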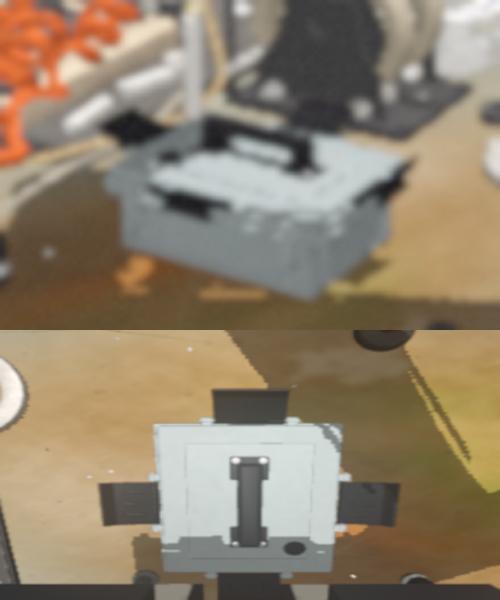

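The lid is seated level: the plate corners read 0.0673–0.068 m, and all four clips are still open. Next I measure its pose and the clip angles.

Run:
```python
from h import *
m=dict(np.load("seat1.npz")); p=m["p"].astype(int)
mk=((p[...,0]-p[...,2]>-6)&(p.max(2)>90)).astype(np.uint8)*255
a=np.zeros_like(mk); a[70:234,262:392]=mk[70:234,262:392]
a=cv2.morphologyEx(a,cv2.MORPH_OPEN,np.ones((9,9)))
r=rect(a,m,.068); print(r)
C=np.array(r[0])/1000; th=np.radians(-1.5); ex=np.array([np.cos(th),np.sin(th)]); ey=np.array([-ex[1],ex[0]])
for n,e,L in (("front -x",-ex,.085),("left +y",ey,.065),("right -y",-ey,.065),("back +x",ex,.085)):
    for k in (.01,.018,.025,.032):
        u,v=proj([[*(C+e*(L+k)),.075]],m)[0].round().astype(int); dd=m["d"][v,u]
        q=cv2.undistortPoints(np.array([[[u,v]]],float),m["mtx"],m["D"])[0,0]; X=m["R"].T@(np.array([*q,1])*dd-m["t"]); print(n,(u,v),"out %.4f z %.4f"%((X[:2]-C)@e-L,X[2]))
    print("pin",C+e*L)
```

```text
((559.974609375, 64.11601257324219), (122.29022979736328, 159.83543395996094), 88.38207244873047)
front -x (np.int64(323), np.int64(70)) out 0.0101 z 0.0763
front -x (np.int64(323), np.int64(62)) out 0.0168 z 0.0827
front -x (np.int64(323), np.int64(55)) out 0.0218 z 0.0916
front -x (np.int64(323), np.int64(48)) out 0.0482 z -0.0006
pin [0.47500374 0.06634105]
left +y (np.int64(388), np.int64(159)) out 0.0105 z 0.0705
left +y (np.int64(395), np.int64(159)) out 0.0181 z 0.0725
left +y (np.int64(401), np.int64(159)) out 0.0244 z 0.0750
left +y (np.int64(408), np.int64(159)) out 0.0299 z 0.0837
pin [0.56167611 0.12909374]
right -y (np.int64(258), np.int64(160)) out 0.0106 z 0.0715
right -y (np.int64(251), np.int64(160)) out 0.0186 z 0.0721
right -y (np.int64(245), np.int64(160)) out 0.0248 z 0.0752
right -y (np.int64(239), np.int64(160)) out 0.0306 z 0.0792
pin [ 0.55827311 -0.00086171]
back +x (np.int64(323), np.int64(236)) out 0.0114 z 0.0701
back +x (np.int64(323), np.int64(242)) out 0.0192 z 0.0708
back +x (np.int64(323), np.int64(248)) out 0.0276 z 0.0706
back +x (np.int64(323), np.int64(253)) out 0.0318 z 0.0761
pin [0.64494548 0.06189097]
```

```bash
python3 -m crank '[[[-0.0095,0.037,-0.02],[0,0,0],-1],[[-0.0095,0.037,-0.02],[0,0,0],-1],[[-0.0095,0.037,-0.02],[0,0,0],-1],[[0,0,-0.05],[0,0,0],-1],[[0,0,-0.04],[0,0,0],-1],[[0,0,-0.01],[0,0,0],-1],[[0,0,-0.01],[0,0,0],-1],[[0,0,-0.01],[0,0,0],-1],[[0,0,-0.01],[0,0,0],-1],[[0,0,-0.01],[0,0,0],-1],[[0,0,-0.01],[0,0,0],-1],[[0,0,0],[0,0,0],-1]]'; python3 -m crank '[[[0,0,0],[0,0,0],-1],[[0,-0.004,0],[0,0,0],-1],[[0,-0.004,0],[0,0,0],-1],[[0,0,0],[0,0,0],-1]]'
```

```text
clock: 10.75
tool_pos: [0.5619, 0.169, 0.0433]
orientation: [-179.9, -0.1, 178.4]
force: [-0.2, -0.6, -0.2]
opening: 0.0002
gripper_force: 0.0
clock: 11.15
tool_pos: [0.5627, 0.1613, 0.045]
orientation: [180.0, 0.0, 178.4]
force: [0.2, 0.5, -0.8]
opening: 0.0009
gripper_force: 0.0
```

```bash
for i in 1; do python3 -m crank '[[[0,-0.003,0],[0,0,0],-1],[[0,0,0],[0,0,0],-1]]'; python3 -m crank '[[[0,-0.003,0],[0,0,0],-1],[[0,0,0],[0,0,0],-1]]';python3 -m crank '[[[0,-0.003,0],[0,0,0],-1],[[0,0,0],[0,0,0],-1]]'; done | grep -E "tool|force:"; python3 look.py left1
```

```text
tool_pos: [0.5628, 0.1585, 0.0448]
force: [-0.4, 0.6, 0.4]
gripper_force: 0.3
tool_pos: [0.5628, 0.1556, 0.0447]
force: [-0.0, 1.1, -1.5]
gripper_force: 0.6
tool_pos: [0.5629, 0.1533, 0.0445]
force: [0.4, 5.9, -1.6]
gripper_force: 2.1
11.75 [0.56288976 0.15329972 0.04452515] [1.79924858e+02 4.36619600e-02 1.78396358e+02]
```

View pics/left1.png

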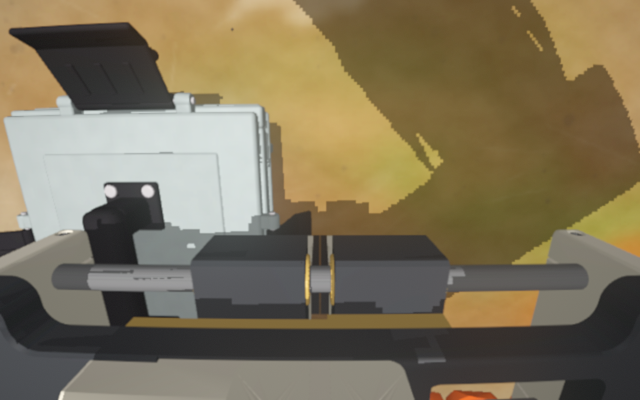

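The fingers are now at the left side of the case and pressing the clip at about 6 N. I keep pushing.

```bash
(python3 -m crank '[[[0,-0.0015,0],[0,0,0],-1],[[0,0,0],[0,0,0],-1]]'; python3 -m crank '[[[0,-0.0015,0],[0,0,0],-1],[[0,0,0],[0,0,0],-1]]')| grep -E "tool|force:"
```

```text
tool_pos: [0.5629, 0.1519, 0.0445]
force: [0.6, 5.9, -2.1]
gripper_force: 2.4
tool_pos: [0.5624, 0.1494, 0.0445]
force: [1.4, 2.1, -1.2]
gripper_force: 0.9
```

```bash
(python3 -m crank '[[[0,-0.0015,0],[0,0,0],-1],[[0,0,0],[0,0,0],-1]]'; python3 -m crank '[[[0,-0.0015,0],[0,0,0],-1],[[0,0,0],[0,0,0],-1]]')| grep -E "tool|force:"
```

```text
tool_pos: [0.5625, 0.1489, 0.0445]
force: [-0.2, 7.1, -1.9]
gripper_force: 3.4
tool_pos: [0.5627, 0.1487, 0.0447]
force: [-3.0, 13.4, -1.7]
gripper_force: 6.3
```

```bash
python3 -m crank '[[[0,0.012,0],[0,0,0],-1],[[0,0,0.04],[0,0,0],-1],[[0,0,0.04],[0,0,0],-1],[[-0.001,-0.05,0.01],[0,0,0],-1],[[-0.001,-0.05,0],[0,0,0],-1],[[-0.001,-0.05,0],[0,0,0],-1],[[-0.001,-0.05,0],[0,0,0],-1],[[0,0,0],[0,0,0],-1]]';python3 -m crank '[[[0,0,-0.02],[0,0,0],-1],[[0,0,-0.01],[0,0,0],-1],[[0,0,-0.01],[0,0,0],-1],[[0,0,-0.01],[0,0,0],-1],[[0,0,-0.01],[0,0,0],-1],[[0,0,-0.01],[0,0,0],-1],[[0,0,-0.01],[0,0,0],-1],[[0,0,-0.01],[0,0,0],-1],[[0,0,0],[0,0,0],-1],[[0,0,0],[0,0,0],-1]]'
```

```text
clock: 13.4
tool_pos: [0.5572, -0.0455, 0.1343]
orientation: [-179.9, -0.1, 178.1]
force: [-0.6, -0.4, 0.3]
opening: 0.0006
gripper_force: 0.0
clock: 14.4
tool_pos: [0.5585, -0.0402, 0.0441]
orientation: [-180.0, -0.0, 178.4]
force: [-0.2, -0.4, -0.0]
opening: 0.0004
gripper_force: 0.0
```

```bash
(python3 -m crank '[[[0,0.004,0],[0,0,0],-1],[[0,0.004,0],[0,0,0],-1],[[0,0.004,0],[0,0,0],-1],[[0,0.002,0],[0,0,0],-1],[[0,0,0],[0,0,0],-1]]';python3 -m crank '[[[0,0.002,0],[0,0,0],-1],[[0,0,0],[0,0,0],-1]]'; python3 -m crank '[[[0,0.002,0],[0,0,0],-1],[[0,0,0],[0,0,0],-1]]'; python3 -m crank '[[[0,0.002,0],[0,0,0],-1],[[0,0,0],[0,0,0],-1]]')| grep -E "tool|force:"
```

```text
tool_pos: [0.5585, -0.0264, 0.0445]
force: [0.5, -3.2, 0.0]
gripper_force: 1.3
tool_pos: [0.5583, -0.0246, 0.0443]
force: [0.1, -3.8, -0.9]
gripper_force: 1.5
tool_pos: [0.5585, -0.022, 0.0443]
force: [0.3, -1.4, -1.0]
gripper_force: 0.6
tool_pos: [0.5584, -0.0209, 0.0443]
force: [0.9, -7.3, -1.5]
gripper_force: 3.3
```

```bash
python3 -m crank '[[[0,0.001,0],[0,0,0],-1],[[0,0,0],[0,0,0],-1]]'; python3 -m crank '[[[0,-0.012,0],[0,0,0],-1],[[0,0,0.04],[0,0,0],-1],[[0,0,0.05],[0,0,0],-1],[[0,0,0.03],[0,0,0],-1],[[0,0,0],[0,0,0],-1]]'
python3 - <<'E'
from plant import ctrl; print(ctrl.get_obs()["joint_pos"])
E
```

```text
clock: 15.7
tool_pos: [0.5584, -0.0208, 0.0443]
orientation: [-179.9, -0.0, 178.4]
force: [2.1, -11.4, -1.7]
opening: 0.0004
gripper_force: 5.7
clock: 16.2
tool_pos: [0.5618, -0.0309, 0.1699]
orientation: [179.9, 0.5, 178.5]
force: [-0.0, -0.1, -0.9]
opening: 0.0004
gripper_force: 0.0
[ 1.68137957e+01  1.22616742e+01 -1.87518315e+01  4.46524776e-02
 -5.84234097e+01 -1.08384780e+02]
```

```bash
python3 -m crank '[[[-0.01,0.009,0],[0,0,8.2],-1],[[-0.01,0.009,0],[0,0,8.2],-1],[[-0.01,0.009,0],[0,0,8.2],-1],[[-0.01,0.009,0],[0,0,8.2],-1],[[-0.01,0.009,0],[0,0,8.2],-1],[[-0.01,0.009,0],[0,0,8.2],-1],[[-0.01,0.009,0],[0,0,8.2],-1],[[-0.01,0.009,0],[0,0,8.2],-1],[[-0.01,0.009,0],[0,0,8.2],-1],[[-0.01,0.009,0],[0,0,8.2],-1],[[-0.011,0.009,0],[0,0,8.2],-1],[[0,0,0],[0,0,0],-1]]'; python3 -m crank '[[[0,0,0],[0,0,0],-1],[[0,0,0],[0,0,0],-1]]'
```

```text
clock: 17.4
tool_pos: [0.4467, 0.0683, 0.1643]
orientation: [-180.0, 0.1, -91.2]
force: [-0.1, 0.1, -0.3]
opening: 0.0003
gripper_force: 0.0
clock: 17.6
tool_pos: [0.448, 0.0675, 0.1643]
orientation: [-180.0, 0.0, -91.6]
force: [-0.6, 0.8, -0.0]
opening: 0.0007
gripper_force: 0.0
```

```bash
python3 -m crank '[[[0,0,-0.03],[0,0,0],-1],[[0,0,-0.02],[0,0,0],-1],[[0,0,-0.01],[0,0,0],-1],[[0,0,-0.01],[0,0,0],-1],[[0,0,-0.01],[0,0,0],-1],[[0,0,-0.006],[0,0,0],-1],[[0,0,0],[0,0,0],-1]]'; python3 -m crank '[[[-0.005,0,0],[0,0,0],-1],[[-0.005,0,-0.005],[0,0,0],-1],[[-0.002,0,-0.009],[0,0,0],-1],[[0,0,-0.01],[0,0,0],-1],[[0,0,-0.01],[0,0,0],-1],[[0,0,0],[0,0,0],-1],[[0,0,0],[0,0,0],-1]]'
python3 - <<'E'
from h import *
from plant import imaging
p,d=imaging.snapshot("side"); m=imaging.camera_model("side"); c=proj([[.561,.065,.06]],m)[0].astype(int)
cv2.imwrite("pics/f1.png",cv2.resize(p[c[1]-50:c[1]+60,c[0]-70:c[0]+100],None,fx=4,fy=4,interpolation=cv2.INTER_CUBIC))
E
```

```text
clock: 18.3
tool_pos: [0.4407, 0.0658, 0.0757]
orientation: [179.3, -0.2, -91.6]
force: [-23.6, 9.1, 7.4]
opening: 0.0002
gripper_force: 13.0
clock: 19.0
tool_pos: [0.4352, 0.0673, 0.0437]
orientation: [179.9, -0.1, -91.4]
force: [-0.0, -0.1, 0.6]
opening: 0.0006
gripper_force: 0.0
```

View pics/f1.png

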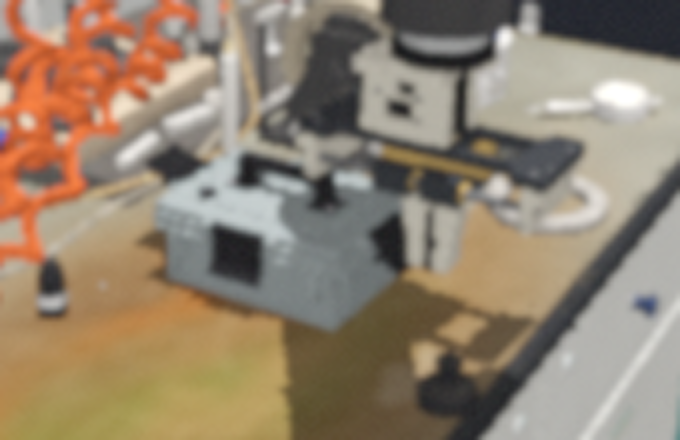

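The left clip lies shut at (238,255), and the front clip is folded down beside the fingers at (390,243). I push it inward.

```bash
(python3 -m crank '[[[0.004,0,0],[0,0,0],-1],[[0.004,0,0],[0,0,0],-1],[[0.004,0,0],[0,0,0],-1],[[0.002,0,0],[0,0,0],-1],[[0,0,0],[0,0,0],-1]]';python3 -m crank '[[[0.002,0,0],[0,0,0],-1],[[0,0,0],[0,0,0],-1]]'; python3 -m crank '[[[0.002,0,0],[0,0,0],-1],[[0,0,0],[0,0,0],-1]]'; python3 -m crank '[[[0.002,0,0],[0,0,0],-1],[[0,0,0],[0,0,0],-1]]')| grep -E "tool|force:"
```

```text
tool_pos: [0.4498, 0.0675, 0.0443]
force: [0.2, -0.1, 0.5]
gripper_force: 0.1
tool_pos: [0.4509, 0.0673, 0.0441]
force: [-3.4, 0.9, -0.8]
gripper_force: 1.3
tool_pos: [0.4525, 0.0671, 0.0439]
force: [-4.3, 1.2, -1.8]
gripper_force: 1.9
tool_pos: [0.4558, 0.0676, 0.0444]
force: [-1.8, -0.7, -0.1]
gripper_force: 0.7
```

```bash
(python3 -m crank '[[[0.002,0,0],[0,0,0],-1],[[0,0,0],[0,0,0],-1]]'; python3 -m crank '[[[0.001,0,0],[0,0,0],-1],[[0,0,0],[0,0,0],-1]]')| grep -E "tool|force:"
```

```text
tool_pos: [0.4576, 0.0677, 0.0444]
force: [-5.0, 1.5, 1.0]
gripper_force: 2.1
tool_pos: [0.4577, 0.0676, 0.0443]
force: [-9.5, 3.1, 3.4]
gripper_force: 4.5
```

Run:
```python
from h import *
m=dict(np.load("top0.npz")); v,u=np.mgrid[100:200,240:360]; d=m["d"][100:200,240:360]
q=cv2.undistortPoints(np.c_[u.ravel(),v.ravel()].astype(float).reshape(-1,1,2),m["mtx"],m["D"]).reshape(-1,2)
X=(np.c_[q,np.ones(len(q))]*d.reshape(-1,1)-m["t"])@m["R"]; X=X[d.ravel()>0]
for x in np.arange(.64,.86,.02):
    print(round(x,2),[(round(y,2),round(float(X[s][:,2].max()),3)) for y in np.arange(-.06,.2,.04) if (s:=(abs(X[:,0]-x-.01)<.01)&(abs(X[:,1]-y-.02)<.02)).any()])
```

```text
0.64 [(np.float64(-0.06), 0.009), (np.float64(-0.02), 0.006), (np.float64(0.02), 0.058), (np.float64(0.06), 0.061), (np.float64(0.1), 0.064), (np.float64(0.14), 0.007), (np.float64(0.18), 0.01)]
0.66 [(np.float64(-0.06), 0.147), (np.float64(-0.02), 0.008), (np.float64(0.02), 0.008), (np.float64(0.06), 0.006), (np.float64(0.1), 0.006), (np.float64(0.14), 0.005), (np.float64(0.18), 0.053)]
0.68 [(np.float64(-0.06), 0.005), (np.float64(-0.02), 0.006), (np.float64(0.02), 0.005), (np.float64(0.06), 0.005), (np.float64(0.1), 0.006), (np.float64(0.14), 0.007), (np.float64(0.18), 0.052)]
0.7 [(np.float64(-0.06), 0.041), (np.float64(-0.02), 0.032), (np.float64(0.02), 0.031), (np.float64(0.06), 0.029), (np.float64(0.1), 0.007), (np.float64(0.14), 0.035), (np.float64(0.18), 0.085)]
0.72 [(np.float64(-0.06), 0.029), (np.float64(-0.02), 0.029), (np.float64(0.02), 0.12), (np.float64(0.06), 0.116), (np.float64(0.1), 0.101), (np.float64(0.14), 0.102), (np.float64(0.18), 0.084)]
0.74 [(np.float64(-0.06), 0.127), (np.float64(-0.02), 0.125), (np.float64(0.02), 0.147), (np.float64(0.06), 0.135), (np.flo
[... 347 characters left out ...]
, 0.147), (np.float64(0.06), 0.151), (np.float64(0.1), 0.121), (np.float64(0.14), 0.11), (np.float64(0.18), 0.23)]
0.8 [(np.float64(-0.06), 0.187), (np.float64(-0.02), 0.162), (np.float64(0.02), 0.142), (np.float64(0.06), 0.141), (np.float64(0.1), 0.039), (np.float64(0.14), 0.004), (np.float64(0.18), 0.232)]
0.82 [(np.float64(-0.06), 0.164), (np.float64(-0.02), 0.073), (np.float64(0.02), 0.149), (np.float64(0.06), 0.064), (np.float64(0.1), 0.135), (np.float64(0.14), 0.13), (np.float64(0.18), 0.172)]
0.84 [(np.float64(-0.06), 0.089), (np.float64(-0.02), 0.092), (np.float64(0.02), 0.057), (np.float64(0.06), 0.066), (np.float64(0.1), 0.126), (np.float64(0.14), 0.127), (np.float64(0.18), 0.114)]
```

```bash
python3 -m crank '[[[-0.012,0,0],[0,0,0],-1],[[0,0,0.045],[0,0,0],-1],[[0,0,0.045],[0,0,0],-1],[[0,0,0.045],[0,0,0],-1],[[0,0,0],[0,0,0],-1]]'; python3 -m crank '[[[0.02,0.003,0],[0,0,-8.2],-1],[[0.02,0.003,0],[0,0,-8.2],-1],[[0.02,0.003,0],[0,0,-8.2],-1],[[0.02,0.003,0],[0,0,-8.2],-1],[[0.02,0.003,0],[0,0,-8.2],0],[[0.02,0.003,0],[0,0,-8.2],0.36],[[0.02,0.003,0],[0,0,-8.2],0.36],[[0.02,0.003,0],[0,0,-8.2],0.36],[[0.02,0.003,0],[0,0,-8.2],0.36],[[0.02,0.004,0],[0,0,-8.2],0.36],[[0.024,0.004,0],[0,0,-8.2],0.36],[[0,0,0],[0,0,0],0.36]]';python3 -m crank '[[[0,0,0],[0,0,0],0.36],[[0,0,0],[0,0,0],0.36],[[0,0,0],[0,0,0],0.36]]'; python3 look.py back1
python3 - <<'E'
from h import *
m=dict(np.load("back1.npz"))
for X in ([.647,.062,.064],[.674,.062,.066]):print(proj([X],m))
E
```

```text
clock: 21.05
tool_pos: [0.4505, 0.0694, 0.1861]
orientation: [-179.3, 0.3, -91.3]
force: [0.9, 0.8, -0.8]
opening: 0.0002
gripper_force: 0.0
clock: 22.25
tool_pos: [0.6731, 0.1032, 0.1789]
orientation: [-180.0, 0.1, 178.2]
force: [-0.9, 0.5, -0.5]
opening: 0.0573
gripper_force: 0.0
clock: 22.55
tool_pos: [0.6701, 0.1026, 0.1799]
orientation: [180.0, 0.0, 178.5]
force: [-0.2, 0.0, -0.1]
opening: 0.0594
gripper_force: 0.0
22.55 [0.67014896 0.10261968 0.17985664] [1.79987188e+02 3.97085227e-02 1.78469584e+02]
[[275.30716321 176.84141472]]
[[276.91223194 204.74299495]]
```

View pics/back1.png

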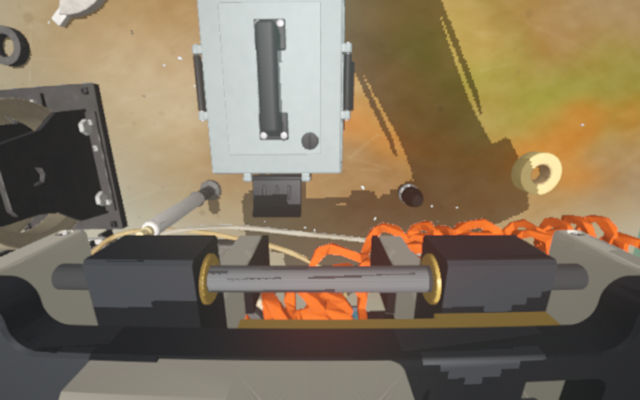

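The left and right clips lie shut along the sides. The back clip at (277,195) is where I predicted, and the path is clear. I descend with the one finger over it.

```bash
python3 -m crank '[[[0,0,-0.04],[0,0,0],0.36],[[0,0,-0.03],[0,0,0],0.36],[[0,0,-0.015],[0,0,0],0.36],[[0,0,-0.01],[0,0,0],0.36],[[0,0,-0.01],[0,0,0],0.36],[[0,0,0],[0,0,0],0.36]]'; (python3 -m crank '[[[0,0,-0.01],[0,0,0],0.36],[[0,0,0],[0,0,0],0.36]]'; python3 -m crank '[[[0,0,-0.01],[0,0,0],0.36],[[0,0,0],[0,0,0],0.36]]';python3 -m crank '[[[0,0,-0.01],[0,0,0],0.36],[[0,0,0],[0,0,0],0.36]]')| grep -E "tool|force:"
```

```text
clock: 23.2
tool_pos: [0.6705, 0.1026, 0.0739]
orientation: [-180.0, -0.0, 178.4]
force: [0.0, -0.1, 0.0]
opening: 0.0596
gripper_force: 0.0
tool_pos: [0.6712, 0.1028, 0.0643]
force: [1.2, 0.2, 0.5]
gripper_force: 0.3
tool_pos: [0.6704, 0.1027, 0.0535]
force: [0.7, 0.6, 0.4]
gripper_force: 0.6
tool_pos: [0.6704, 0.1027, 0.0432]
force: [1.3, 0.6, -0.2]
gripper_force: 0.4
```

```bash
(for i in 1; do python3 -m crank '[[[-0.003,0,0.001],[0,0,0],0.36],[[0,0,0],[0,0,0],0.36]]'; python3 -m crank '[[[-0.002,0,0],[0,0,0],0.36],[[0,0,0],[0,0,0],0.36]]'; python3 -m crank '[[[-0.002,0,0],[0,0,0],0.36],[[0,0,0],[0,0,0],0.36]]'; python3 -m crank '[[[-0.002,0,0],[0,0,0],0.36],[[0,0,0],[0,0,0],0.36]]'; done)| grep -E "tool|force:"
```

```text
tool_pos: [0.6689, 0.1029, 0.0458]
force: [5.5, -0.3, -2.1]
gripper_force: 2.2
tool_pos: [0.6679, 0.1031, 0.0461]
force: [8.0, -0.6, -4.9]
gripper_force: 3.4
tool_pos: [0.6651, 0.1031, 0.0458]
force: [2.0, 1.5, -0.8]
gripper_force: 0.7
tool_pos: [0.6637, 0.103, 0.0459]
force: [9.0, -0.9, -3.8]
gripper_force: 4.3
```

```bash
(python3 -m crank '[[[-0.001,0,0],[0,0,0],0.36],[[0,0,0],[0,0,0],0.36]]';python3 -m crank '[[[-0.001,0,0],[0,0,0],0.36],[[0,0,0],[0,0,0],0.36]]')| grep -E "tool|force:"; python3 -m crank '[[[0.008,0,0],[0,0,0],0.36],[[0,0,0.03],[0,0,0],0.36],[[0,0,0.05],[0,0,0],0.36],[[0,0,0.05],[0,0,0],0.36],[[-0.02,-0.01,0.03],[0,0,0],0.36],[[-0.03,-0.02,0.03],[0,0,0],0.36],[[-0.03,-0.02,0.02],[0,0,0],0.36],[[0,0,0],[0,0,0],0.36],[[0,0,0],[0,0,0],0.36]]'; python3 look.py fin
python3 - <<'E'
from h import *
from plant import imaging
p,_=imaging.snapshot("side"); m=imaging.camera_model("side"); c=proj([[.561,.065,.06]],m)[0].astype(int)
w=np.load("fin.npz")["p"][:270,130:530]
t,_=imaging.snapshot("top"); a=dict(np.load("top0.npz"))
cv2.imwrite("pics/finA.png",np.vstack([np.hstack([cv2.resize(p[c[1]-50:c[1]+50,c[0]-60:c[0]+60],(390,290),interpolation=cv2.INTER_CUBIC),cv2.resize(t[125:260,190:370],(390,290),interpolation=cv2.INTER_CUBIC)]),cv2.resize(w,(780,300))]))
md=dict(np.load("fin.npz"))
for X in ([.493,.0145],[.493,.115],[.63,.014],[.63,.115]):
    u,v=proj([[*X,.068]],md)[0].round().astype(int); q=cv2.undistortPoints(np.array([[[u,v]]],float),md["mtx"],md["D"])[0,0]; print((md["R"].T@(np.array([*q,1])*md["d"][v,u]-md["t"])).round(4))
E
```

```text
tool_pos: [0.6636, 0.1031, 0.0461]
force: [10.5, -1.1, -4.6]
gripper_force: 5.6
tool_pos: [0.6634, 0.1031, 0.0464]
force: [14.0, -2.6, -5.3]
gripper_force: 6.6
clock: 25.9
tool_pos: [0.5867, 0.0522, 0.2563]
orientation: [180.0, 0.0, 178.4]
force: [0.4, 0.6, -0.9]
opening: 0.0596
gripper_force: 0.0
25.9 [0.58666221 0.05220354 0.25628858] [1.79951530e+02 2.62176006e-02 1.78360734e+02]
[0.4931 0.0145 0.0674]
[0.4928 0.1145 0.0689]
[0.6299 0.0136 0.0673]
[0.63   0.1147 0.068 ]
```

View pics/finA.png

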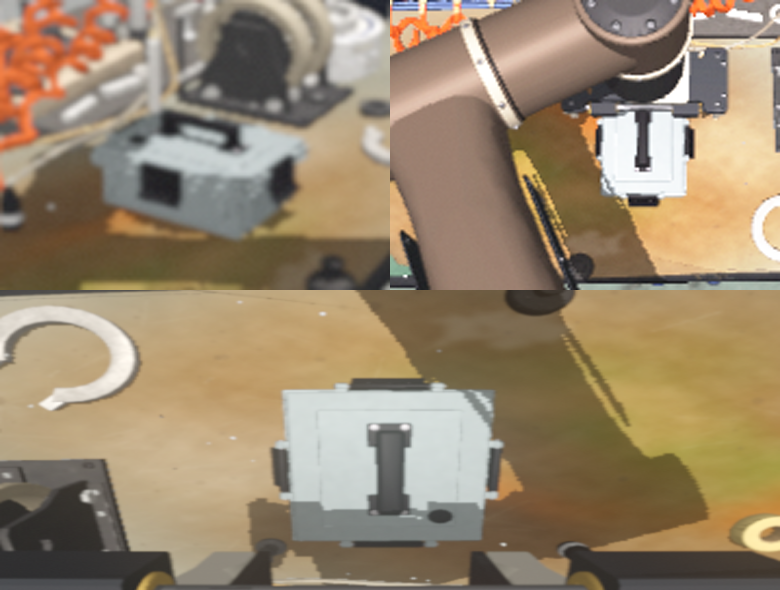

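All four clips lie flat: left and front show in the side view, and all four in the wrist view. The lid is level at 0.067–0.069 m, and the slim plug and pot magnet are where they were. I hand it in.

```bash
python3 -c "
from plant import close_job; print(close_job())"
```

```text
the job is handed in; nothing more can be done
None
```

I handed the job in at about 26 s: the lid sits level on the case rim, all four clips are snapped shut, and the bench items I could see in the final views are still in place; no verdict came back.

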